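Shut the glass plant case

ROBOT

A 7-joint arm with a two-finger parallel gripper is mounted at the origin on the work surface. World frame = base frame: x ahead of the robot, y to its left, z up, the work surface at z = 0. Lengths are in m, angles in rad, forces in N, time in s.
With the tool pointing down it reaches from about 0.425 to 1.025 m from the base axis. Payload 9.4 kg.
Tool frame: the origin (TCP) lies at the very end of the fingers, on their centre line; the grasp point (between the pads) lies 19 mm behind it; z points along the fingers, y is the direction in which the jaws open and shut (so a half turn about z gives the same grasp; the last joint's range is limited). The gripper opens to 93 mm and grips with 3 to 60 N. Pads are 15 mm wide; open, the fingers measure 128 mm over their backs; the gripper's body (75 mm by 188 mm) begins 65 mm behind the grasp point.
Start: joints at [1.121, 0.599, -0.003, 1.599, 0.002, 0.943, -0.08], TCP at [0.264, -0.675, 0.219] pointing down, gripper open.
Joint ranges: [-2.57, 2.57], [-0.35, 1.97], [-1.29, 1.29], [0.11, 2.56], [-1.05, 4.19], [0.11, 1.86], [-2.63, 2.63]. Speed limits (rad/s): [2.22, 2.22, 3.01, 3.01, 3.14, 3.14, 3.14].

INTERFACE

Orientations are given as a unit quaternion [w, x, y, z].
In Python, from plant import readout, vision, order gives the robot as it stands.
- The arm moves only by the tool jog_arm, never from a script. Its argument "rows" is a list of rows, each an object with "slide": the shift along the tool's x, y, z in cm, a list of three; "dr": the turn, a rotation vector about the tool's x, y, z in rad, a list of three; "jaw": the closure, from 0 (fully open) to 1 (shut). A call has 1 to 12 rows; each row is the pose to reach, as a shift and turn from the pose commanded when the call began, along the tool's axes at that moment; what a row does not reach only later rows make up. A row lasts 1/12 s, in which the tool goes at most 41.7 mm and 7.16 degrees, less where a joint would pass 70% of its speed; a pose out of reach is approached as far as the arm can. A call with a gripper value outside its range is refused whole. The fingers move at their own pace and stop on an object; "newtons" is the grip in N (left out, the last holds). Time passes only in rows, so rows that repeat a pose let the fingers close. It gives the time, the measured TCP pose, the force and the opening at its end, in the units of the state.
- readout.sense(): the state, without advancing time (a new reading comes with each control period).
- vision.read_camera(name): name is "scene" or "top"; returns (picture, depth): 400x640x3 uint8, blue, green, red; 400x640 float32, m along the optical axis (not along the pixel's ray), 0 where there is no reading.
- vision.calibration(name): a dict with "vfov" (degrees; the focal length in pixels is half the picture's height over the tangent of half this angle, whatever the lens; pixels are square), "cx", "cy" (the principal point, pixels), "position" and "orientation" of the camera in the world. Camera axes: x right, y down, z forward; pixel columns grow to the right and rows downward; lengths in m; the calibration is good to about 2 mm. A picture is of the moment at which its call begins. calibration takes no time and is no camera call.
- order.job_done(): hands the job in, once; it reports no verdict.
The state is a dict: "t": time; "q": joint angles; "joint_velocities": joint speeds; "effort": joint torques, N m; "eef_pos": TCP position; "orientation": TCP orientation; "force": force on the tool from outside, world axes, zero at the start; "wrist_torque": the same for the moment, N m; "width": finger opening in m.
Only numpy, scipy, OpenCV 4.12 (cv2) and the standard library are available. Lean on these libraries where they do the work, as an engineer would, in place of code of your own. Each camera call takes 0.05 s, during which the arm holds its last target. There are 200 camera calls.

TASK

Shut the glass plant case on the table: push its raised roof pane down until it lies fully closed, and push its open front door fully home, leaving both closed. Work only with the fingertips or the outside of the fingers, never gripping a pane, and go gently so that neither slams. Do not shove or lift the case, and leave the pot, the jar and the spray bottle standing where they are.

Things in the scene. Friction and masses are not known exactly. Their poses are not given: they have to be found in the camera images.
- case: House-shaped glass plant case with dark steel bars, standing loose on the table, 4 to 7 kg; 200 mm deep (its x), 320 long (its y), eaves 164 and ridge 239 high. Origin: centre of its underside; x front to back, y along the ridge, z up. The front (-x) looks towards the robot within 0.3 rad. Front roof slope: the roof pane; right half of the front (-y half): the door; other panes are fixed.
- roof (a joint): Roof pane angle (rad), hinged along the ridge: 0 closed on a firm stop, sloping 0.64 rad down to the front; grows as the lower edge swings up: level at 0.64, stop at 1.9. Starts at 0.9 to 1.5. Stiff hinge, stays where left, about 0.4 N m to turn (2 to 6 N near the free edge).
- roof_hinge (a point): Middle of the roof pane's ridge edge, on its outer (upper) face. Frame turns with the pane: -x from hinge to free edge, y along the ridge, z out of the outer face. The hinge axis runs along y, 8 mm below this point in z. Pane: glass in a flush dark steel frame, 8 mm thick, 135 mm from hinge to free edge, 320 mm long, 0.4 kg.
- roof_edge (a point): Middle of the roof pane's free (lower) edge, on its outer face, 135 mm from roof_hinge along -x; same axes. About 0.166 m above the table when closed, up to 0.35 m when open.
- door (a joint): Front door angle (rad), upright hinge at the case's right-hand (-y) front corner: 0 closed on a firm stop, flat on the front; grows as the free edge swings out towards the robot; stop at 1.7. Starts at 0.5 to 1.0. Stiff hinge, stays where left, about 0.12 N m to turn (1 to 2 N near the free edge).
- door_hinge (a point): On the door's outer face at its hinge edge, mid-height (100 mm above the table). Frame turns with the door: y along the door from hinge to free edge, -x out of the outer face, z up. The upright hinge axis is 8 mm behind this point along x. Door: glass in a dark steel frame, 8 mm thick, 150 mm wide, 107 mm high, from 47 to 154 mm above the table, 0.18 kg.
- door_edge (a point): On the door's outer face at its free edge, mid-height (100 mm above the table), 150 mm from door_hinge along y; same axes. Closed, it lies near the middle of the case's front.
- pot: Loose faceted concrete pot with a succulent, 84 mm wide, pot 65 mm and with leaves about 105 mm high, 0.28 kg; stands beside the case's left end or in front of the left half of its front. Origin: centre of its underside, z up.
- jar: Loose clear glass jar with a metal cap, 68 mm wide, 105 mm high, 0.3 kg; stands at the other of these two places. Origin: centre of its underside, z up.
- mister: Loose amber spray bottle with a black head, 76 mm wide, 155 mm high, 0.4 kg; stands by the case's right-hand end. Origin: centre of its underside, z up.
Things that resemble listed ones, but are neither listed nor needed, are in the scene too. Leave any purple look-alike of the mister alone. Leave any blue or yellow look-alike of the jar alone.

How it is judged:
By the outcome, as a careful person would: the job done as asked, in the order asked, and still so for the second after the job is handed in, with the robot touching nothing.
It also fails if it takes over 54 s, if anything falls off the work surface, if the arm or the gripper's body presses on something with over 40 N, if the wrist force passes 120 N, or if a joint passes its speed limit or range.

## Working session

There is one attempt and no reset: what is moved stays moved. The work goes in short steps, Python scripts to look and compute and a tool call to move; the robot and the scene stay as the last step left them, time stands still between calls to the robot, and variables do not carry over. Pictures are saved under pics/ and viewed, about 8 in all and at most 12, crops included, and the job is handed in when it is done.

Besides the shell and the picture viewer there is one more tool, called as name(argument=value, ...) on one line, values as JSON. jog_arm: Moves the arm, as the interface text tells. Its arguments: {"type":"object","properties":{"rows":{"type":"array","items":{"type":"object","properties":{"slide":{"type":"array","items":{"type":"number"}},"dr":{"type":"array","items":{"type":"number"}},"jaw":{"type":"number"}}}},"newtons":{"type":"number"}},"required":["rows"]}

```bash
mkdir -p pics; ls; cat > h.py <<'E'
import numpy as np, cv2
from scipy.spatial.transform import Rotation as R
from plant import readout, vision, order
def cam(n):
    c=vision.calibration(n); f=200/np.tan(np.radians(c['vfov'])/2)
    q=c['orientation']; return c,f,R.from_quat([q[1],q[2],q[3],q[0]]).as_matrix(),np.array(c['position'])
def cloud(n,d):
    c,f,M,p=cam(n); v,u=np.mgrid[:400,:640]
    P=np.stack([(u-c['cx'])/f*d,(v-c['cy'])/f*d,d],-1)
    return P@M.T+p
E
python3 - <<'E'
from h import *
for n in("scene","top"):
    i,d=vision.read_camera(n); cv2.imwrite(f'pics/{n}0.png',i); np.savez(f'{n}0.npz',i=i,d=d); print(vision.calibration(n))
s=readout.sense(); print(s)
E
```

```text
pics
{'vfov': 45.125481678903576, 'cx': 327.1021982325953, 'cy': 193.49799571145803, 'position': array([1.0026853 , 0.02903448, 1.45291841]), 'orientation': array([-0.11058274,  0.69110436,  0.70574796, -0.10984549])}
{'vfov': 43.34725421993359, 'cx': 321.29479395427876, 'cy': 202.80698735167834, 'position': array([0.37170907, 0.00671591, 1.24645337]), 'orientation': array([ 0.07260388, -0.67595637,  0.72900268, -0.07979187])}
{'t': 0.1, 'q': array([ 1.12128922,  0.60005512, -0.00251606,  1.60001943,  0.00178626,
        0.94285773, -0.07976299]), 'joint_velocities': array([ 5.71243349e-04, -2.29525908e-03, -9.51989750e-05, -1.08940374e-03,
        5.61534665e-04,  6.24966082e-04,  2.95045484e-04]), 'effort': array([ 5.75061378e-03, -7.66547799e+01,  1.50183231e+00, -2.52938265e+01,
       -5.23767562e-02,  1.35928817e-02,  3.78081472e-05]), 'eef_pos': array([ 0.26389598, -0.67482944,  0.21785034]), 'orientation': array([-6.42091741e-04,  9.82670875e-01,  1.85357774e-01, -1.87164737e-04]), 'force': array([0.00478276, 0.32795707, 0.91026694]), 'wrist_torque': array([ 0.03120538, -0.0240071 ,  0.03929592]), 'width': 0.09282566588219247}
```

View pics/scene0.png

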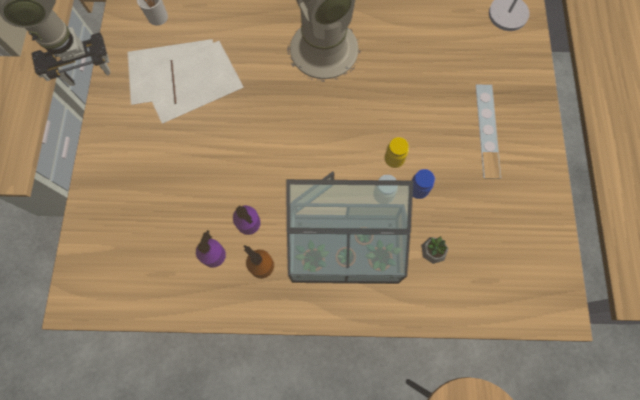

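View pics/top0.png

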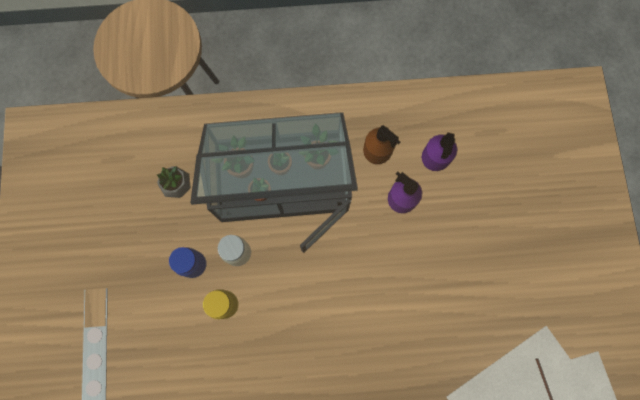

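Scene view: the case spans (288,180)-(410,282), with the roof pane toward the robot. Top view: the case spans (193,115)-(356,218). The roof pane's free edge runs (193,200)-(356,188) and the open door runs (345,207)-(303,248).

Look-alikes in the top view:
- Jar: the clear one at (232,250) is the real jar. Blue (186,262) and yellow (218,304) are decoys.
- Mister: the amber one at (379,145) is real. The purples at (404,193) and (440,152) are decoys.
- Pot: (173,181).

Next is a close crop.

```bash
python3 - <<'E'
from h import *
a=cv2.imread('pics/top0.png')[100:275,150:420]; b=cv2.imread('pics/scene0.png')[160:300,230:450]
cv2.imwrite('pics/c1.png',cv2.resize(a,(0,0),fx=2.9,fy=2.9,interpolation=cv2.INTER_CUBIC))
cv2.imwrite('pics/c2.png',cv2.resize(b,(0,0),fx=3.6,fy=3.6,interpolation=cv2.INTER_CUBIC))
for n in("scene","top"):
    z=np.load(f'{n}0.npz'); C=cloud(n,z['d']); g=cv2.cvtColor(z['i'],cv2.COLOR_BGR2GRAY)
    pts={'top':[(193,200),(355,188),(270,194),(199,157),(353,147),(345,208),(304,248),(325,228),(232,250),(379,140),(175,178)],
     'scene':[(289,181),(410,182),(350,181),(289,231),(409,231),(296,206),(333,176),(315,190),(388,185),(258,260),(435,248)]}[n]
    for u,v in pts: print(n,u,v,C[v,u].round(3),g[v,u])
E
```

```text
scene 289 181 [ 0.603 -0.07   0.314] 85
scene 410 182 [0.597 0.235 0.308] 81
scene 350 181 [0.598 0.083 0.31 ] 83
scene 289 231 [ 0.715 -0.07   0.246] 83
scene 409 231 [0.709 0.239 0.248] 81
scene 296 206 [ 0.657 -0.052  0.275] 123
scene 333 176 [0.523 0.042 0.137] 90
scene 315 190 [ 0.62  -0.004  0.297] 146
scene 388 185 [0.606 0.179 0.308] 127
scene 258 260 [ 0.777 -0.157  0.159] 55
scene 435 248 [0.722 0.336 0.105] 71
top 193 200 [0.6   0.232 0.312] 67
top 355 188 [ 0.601 -0.077  0.311] 63
top 270 194 [0.601 0.086 0.31 ] 65
top 199 157 [0.704 0.232 0.253] 64
top 353 147 [ 0.786 -0.11   0.001] 125
top 345 208 [ 0.606 -0.069  0.103] 69
top 304 248 [0.519 0.033 0.108] 53
top 325 228 [ 0.564 -0.019  0.091] 79
top 232 250 [0.527 0.196 0.107] 159
top 379 140 [ 0.761 -0.162  0.115] 49
top 175 178 [0.713 0.329 0.084] 58
```

View pics/c1.png

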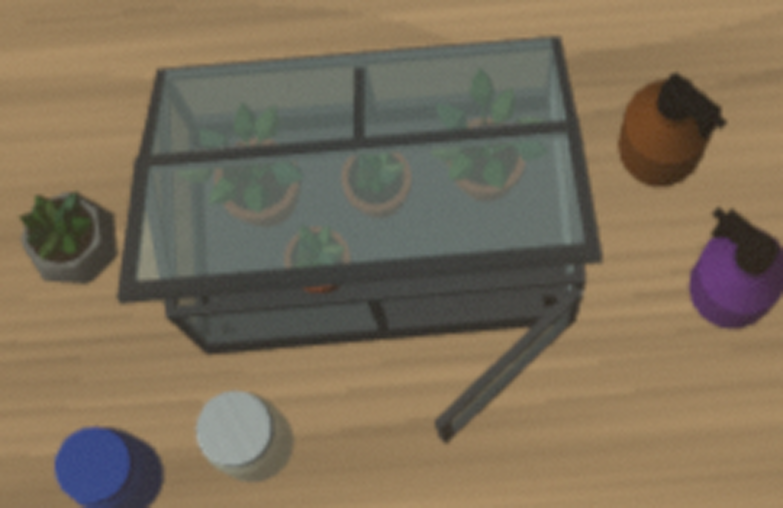

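View pics/c2.png

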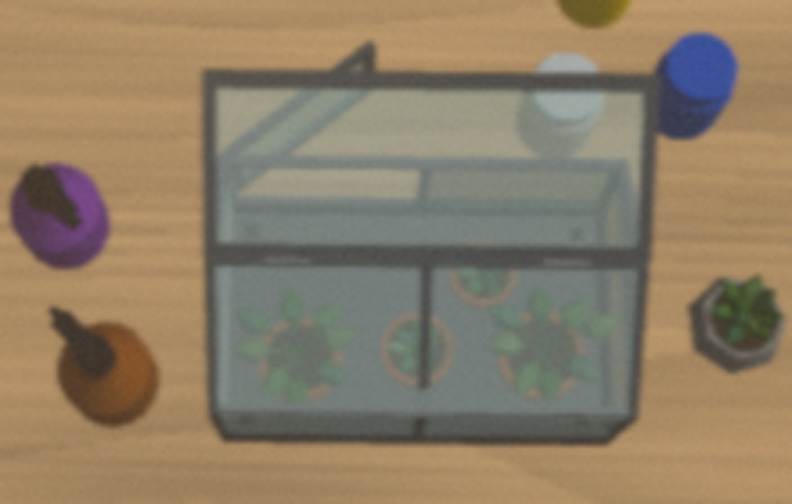

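The crops confirm the choices: amber mister, clear jar and concrete pot, with the door and roof pane plainly visible. Now I'll fit the pane and door from depth.

```bash
cat > geo.py <<'E'
from h import *
def meas(tag=None):
    Cs=[]
    for n in("scene","top"):
        if tag: z=np.load(f'{n}{tag}.npz'); d=z['d']
        else:
            i,d=vision.read_camera(n); cv2.imwrite(f'pics/{n}_last.png',i); np.savez(f'{n}_last.npz',i=i,d=d)
        Cs.append(cloud(n,d)[d>0])
    return Cs
def inbox(P,lo,hi): return P[np.all((P>lo)&(P<hi),1)]
E
python3 - <<'E'
from geo import *
for C,n in zip(meas('0'),('scene','top')):
    P=inbox(C,[.585,-.1,.24],[.70,.26,.34])
    for k in range(4):
        A=np.c_[P[:,0],P[:,1],np.ones(len(P))]; s=np.linalg.lstsq(A,P[:,2],rcond=None)[0]; r=P[:,2]-A@s; P=P[abs(r)<max(.006,2*r.std())]
    nrm=np.array([-s[0],-s[1],1]); nrm/=np.linalg.norm(nrm)
    print(n,'roof plane',s,len(P),r.std(),'n',nrm,'elev',np.arctan(-s[0]),'y',np.percentile(P[:,1],[.5,99.5]),'edge x',np.percentile(P[:,0],[.5,2]),'zmax',np.percentile(P[:,2],99))
    D=inbox(C,[.45,-.12,.05],[.60,.12,.165])
    for lo,hi in((.05,.08),(.08,.11),(.11,.14),(.14,.165)):
        Q=D[(D[:,2]>lo)&(D[:,2]<hi)]
        if len(Q)>20: 
            p=np.polyfit(Q[:,1],Q[:,0],1); p=np.polyfit(*Q[abs(Q[:,0]-np.polyval(p,Q[:,1]))<.008][:,[1,0]].T,1)
            print(' door z',lo,len(Q),p,'ang',np.arctan(-p[0]),'min x',np.percentile(Q[:,0],1),'ymax',np.percentile(Q[:,1],99))
    T=inbox(C,[.69,-.1,.2],[.74,.26,.27]); 
    B=inbox(C,[.60,-.12,.14],[.84,.28,.235]); print(' back',np.percentile(B[:,0],[1,99]),'y',np.percentile(B[:,1],[1,99]))
E
```

```text
scene roof plane [-0.57433051 -0.00544818  0.6544141 ] 5619 0.0025518737041545746 n [0.4980292  0.00472438 0.86714739] elev 0.5213309932491073 y [-0.07493986  0.24119678] edge x [0.59490023 0.5974284 ] zmax 0.31303178003477106
 door z 0.14 49 [-0.69222025  0.54818912] ang 0.6054855522059296 min x 0.5129347795649305 ymax 0.04468155158771549
 back [0.71819907 0.81380341] y [-0.07298386  0.24103357]
top roof plane [-0.57042726 -0.0076414   0.65315166] 6891 0.0017580267912653714 n [0.49547222 0.00663731 0.86859843] elev 0.5183909512042387 y [-0.07979734  0.23694895] edge x [0.59568919 0.59747874] zmax 0.31280045184758265
 door z 0.05 127 [-0.82752035  0.54777583] ang 0.6912978387776296 min x 0.5179444764960492 ymax 0.03853934840243729
 door z 0.08 78 [-0.83847833  0.54831712] ang 0.6977669929415016 min x 0.5161288486485177 ymax 0.03843776362425122
 door z 0.11 55 [-0.84026059  0.54818014] ang 0.698812587904658 min x 0.5165294702527279 ymax 0.03952953380165171
 door z 0.14 235 [-0.81689214  0.55049444] ang 0.6849564949459085 min x 0.5177649635399821 ymax 0.03776178127914467
 back [0.61453866 0.8162084 ] y [-0.07751828  0.23687882]
```

Roof is at about 1.16 rad, with its free edge at (0.598, 0.081, 0.312) and its hinge axis near (0.711, z 0.239). Door is at about 0.68 rad, hinge corner near (0.614, -0.079), free edge near (0.517, 0.038). These agree with the sizes given. Now I move above the roof pane, jaws shut.

jog_arm(rows=[{"slide": [0, 0, -4], "dr": [0, 0, 0], "jaw": 1}, {"slide": [2, -2, -8], "dr": [0, 0, 0.04], "jaw": 1}, {"slide": [5, -5, -11], "dr": [0, 0, 0.08], "jaw": 1}, {"slide": [8, -7.5, -14], "dr": [0, 0, 0.12], "jaw": 1}, {"slide": [11, -10.5, -16], "dr": [0, 0, 0.16], "jaw": 1}, {"slide": [14, -13, -18], "dr": [0, 0, 0.2], "jaw": 1}, {"slide": [17, -16, -20], "dr": [0, 0, 0.24], "jaw": 1}, {"slide": [20, -19, -20], "dr": [0, 0, 0.28], "jaw": 1}, {"slide": [23, -21.7, -20], "dr": [0, 0, 0.32], "jaw": 1}, {"slide": [26, -24.5, -20], "dr": [0, 0, 0.36], "jaw": 1}, {"slide": [29, -27.3, -20], "dr": [0, 0, 0.36], "jaw": 1}, {"slide": [32, -30.2, -20], "dr": [0, 0, 0.36], "jaw": 1}])

```text
t: 1.1
eef_pos: [0.4386, -0.3049, 0.4185]
orientation: [0.0, 1.0, 0.006, 0.0]
force: [1.0, -0.0, -0.7]
width: 0.0176
```

jog_arm(rows=[{"slide": [1.8, -3.6, 0], "dr": [0, 0, 0], "jaw": 1}, {"slide": [3.5, -7.2, 0], "dr": [0, 0, 0], "jaw": 1}, {"slide": [5.2, -10.7, 0], "dr": [0, 0, 0], "jaw": 1}, {"slide": [7, -14.3, 0], "dr": [0, 0, 0], "jaw": 1}, {"slide": [8.7, -17.8, 0], "dr": [0, 0, 0], "jaw": 1}, {"slide": [10.5, -21.4, 0], "dr": [0, 0, 0], "jaw": 1}, {"slide": [12.2, -25, 0], "dr": [0, 0, 0], "jaw": 1}, {"slide": [14, -28.5, 0], "dr": [0, 0, 0], "jaw": 1}, {"slide": [15.7, -32, 0], "dr": [0, 0, 0], "jaw": 1}, {"slide": [17.4, -35.6, 2], "dr": [0, 0, 0], "jaw": 1}, {"slide": [17.4, -35.6, 5], "dr": [0, 0, 0], "jaw": 1}, {"slide": [17.4, -35.6, 7], "dr": [0, 0, 0], "jaw": 1}])

```text
t: 2.1
eef_pos: [0.6075, 0.0547, 0.3455]
orientation: [-0.0, 1.0, 0.009, -0.001]
force: [-0.3, -0.5, -0.1]
width: 0.0007
```

jog_arm(rows=[{"slide": [0, 0, 0.5], "jaw": 1}, {"slide": [0, 0, 1], "jaw": 1}, {"slide": [0, 0, 1.5], "jaw": 1}, {"slide": [0, 0, 1.8], "jaw": 1}])

```text
invalid input
```

jog_arm(rows=[{"slide": [0, 0, 0.5], "dr": [0, 0, 0], "jaw": 1}, {"slide": [0, 0, 1], "dr": [0, 0, 0], "jaw": 1}, {"slide": [0, 0, 1.5], "dr": [0, 0, 0], "jaw": 1}, {"slide": [0, 0, 1.8], "dr": [0, 0, 0], "jaw": 1}])

```text
t: 2.43
eef_pos: [0.6081, 0.0508, 0.331]
orientation: [-0.0, 1.0, 0.006, 0.001]
force: [-0.9, -0.3, 0.4]
width: 0.0007
```

jog_arm(rows=[{"slide": [0.7, -1.5, 0], "dr": [0, 0, 0], "jaw": 1}, {"slide": [1.3, -3, 0], "dr": [0, 0, 0], "jaw": 1}, {"slide": [1.3, -3, 0.7], "dr": [0, 0, 0], "jaw": 1}, {"slide": [1.3, -3, 1.2], "dr": [0, 0, 0], "jaw": 1}, {"slide": [1.3, -3, 1.6], "dr": [0, 0, 0], "jaw": 1}, {"slide": [1.3, -3, 2], "dr": [0, 0, 0], "jaw": 1}, {"slide": [1.3, -3, 2.4], "dr": [0, 0, 0], "jaw": 1}, {"slide": [1.3, -3, 2.8], "dr": [0, 0, 0], "jaw": 1}, {"slide": [1.3, -3, 3.2], "dr": [0, 0, 0], "jaw": 1}, {"slide": [1.3, -3, 3.6], "dr": [0, 0, 0], "jaw": 1}])

```text
t: 3.27
eef_pos: [0.6205, 0.0812, 0.2942]
orientation: [0.0, 1.0, 0.006, 0.0]
force: [-0.2, -0.2, 2.2]
width: 0.0003
```

jog_arm(rows=[{"slide": [0, 0, 0.5], "dr": [0, 0, 0], "jaw": 1}, {"slide": [0, 0, 1], "dr": [0, 0, 0], "jaw": 1}, {"slide": [0, 0, 1.5], "dr": [0, 0, 0], "jaw": 1}, {"slide": [0, 0, 2], "dr": [0, 0, 0], "jaw": 1}, {"slide": [0, 0, 2.5], "dr": [0, 0, 0], "jaw": 1}, {"slide": [0, 0, 3], "dr": [0, 0, 0], "jaw": 1}, {"slide": [0, 0, 3.5], "dr": [0, 0, 0], "jaw": 1}, {"slide": [0, 0, 4], "dr": [0, 0, 0], "jaw": 1}, {"slide": [0, 0, 4.5], "dr": [0, 0, 0], "jaw": 1}, {"slide": [0, 0, 5], "dr": [0, 0, 0], "jaw": 1}, {"slide": [0, 0, 5.5], "dr": [0, 0, 0], "jaw": 1}, {"slide": [0, 0, 6], "dr": [0, 0, 0], "jaw": 1}])

```text
t: 4.27
eef_pos: [0.6203, 0.0815, 0.2338]
orientation: [0.0, 1.0, 0.006, -0.0]
force: [-0.3, -0.3, 2.2]
width: 0.0003
```

```bash
python3 - <<'E'
from geo import *
for C,n in zip(meas(),('scene','top')):
    for y in(-.03,.0,.16,.2):
        P=inbox(C,[.57,y-.012,.15],[.72,y+.012,.34]); P=P[abs(P[:,0]-.65)<.04]
        if len(P): print(n,y,len(P),np.polyfit(P[:,0],P[:,2],1))
E
```

```text
scene -0.03 248 [0.1425444  0.14446058]
scene 0.0 227 [0.09584821 0.17856073]
scene 0.16 245 [0.06119325 0.20569727]
scene 0.2 248 [0.12760039 0.15462159]
top -0.03 404 [0.15337926 0.13547687]
top 0.16 69 [0.13814334 0.14570825]
top 0.2 282 [0.14978815 0.13805746]
```

jog_arm(rows=[{"slide": [0, 0, 0.4], "dr": [0, 0, 0], "jaw": 1}, {"slide": [0, 0, 0.8], "dr": [0, 0, 0], "jaw": 1}, {"slide": [0, 0, 1.2], "dr": [0, 0, 0], "jaw": 1}, {"slide": [0, 0, 1.6], "dr": [0, 0, 0], "jaw": 1}, {"slide": [0, 0, 2], "dr": [0, 0, 0], "jaw": 1}, {"slide": [0, 0, 2.3], "dr": [0, 0, 0], "jaw": 1}, {"slide": [0, 0, 2.6], "dr": [0, 0, 0], "jaw": 1}, {"slide": [0, 0, 2.9], "dr": [0, 0, 0], "jaw": 1}, {"slide": [0, 0, 3.1], "dr": [0, 0, 0], "jaw": 1}, {"slide": [0, 0, 3.3], "dr": [0, 0, 0], "jaw": 1}, {"slide": [0, 0, 3.5], "dr": [0, 0, 0], "jaw": 1}, {"slide": [0, 0, 3.7], "dr": [0, 0, 0], "jaw": 1}])

```text
t: 5.37
eef_pos: [0.6203, 0.0815, 0.1972]
orientation: [-0.0, 1.0, 0.006, -0.0]
force: [0.2, 0.1, 2.3]
width: 0.0004
```

jog_arm(rows=[{"slide": [0, 0, 0.15], "dr": [0, 0, 0], "jaw": 1}, {"slide": [0, 0, 0.3], "dr": [0, 0, 0], "jaw": 1}, {"slide": [0, 0, 0.4], "dr": [0, 0, 0], "jaw": 1}, {"slide": [0, 0, 0.5], "dr": [0, 0, 0], "jaw": 1}, {"slide": [0, 0, 0.5], "dr": [0, 0, 0], "jaw": 1}])

```text
t: 5.78
eef_pos: [0.6202, 0.0815, 0.1921]
orientation: [0.0, 1.0, 0.006, -0.0]
force: [0.6, 0.4, 1.4]
width: 0.0006
```

jog_arm(rows=[{"slide": [0, 0, 0.1], "dr": [0, 0, 0], "jaw": 1}, {"slide": [0, 0, 0.2], "dr": [0, 0, 0], "jaw": 1}, {"slide": [0, 0, 0.3], "dr": [0, 0, 0], "jaw": 1}, {"slide": [0, 0, 0.3], "dr": [0, 0, 0], "jaw": 1}])

```text
t: 6.12
eef_pos: [0.6202, 0.0815, 0.1891]
orientation: [0.0, 1.0, 0.006, -0.0]
force: [-0.1, 0.4, 1.9]
width: 0.0005
```

jog_arm(rows=[{"slide": [0, 0, 0.1], "dr": [0, 0, 0], "jaw": 1}, {"slide": [0, 0, 0.2], "dr": [0, 0, 0], "jaw": 1}, {"slide": [0, 0, 0.2], "dr": [0, 0, 0], "jaw": 1}])

```text
t: 6.37
eef_pos: [0.6202, 0.0815, 0.1871]
orientation: [0.0, 1.0, 0.006, -0.0]
force: [0.1, 0.6, 1.0]
width: 0.0004
```

jog_arm(rows=[{"slide": [0, 0, 0.1], "dr": [0, 0, 0], "jaw": 1}, {"slide": [0, 0, 0.2], "dr": [0, 0, 0], "jaw": 1}, {"slide": [0, 0, 0.2], "dr": [0, 0, 0], "jaw": 1}])

```text
t: 6.62
eef_pos: [0.6202, 0.0814, 0.1851]
orientation: [0.0, 1.0, 0.006, -0.0]
force: [-0.1, 0.9, 2.1]
width: 0.0004
```

```bash
python3 - <<'E'
from geo import *
for C,n in zip(meas(),('scene','top')):
    for y in(-.05,-.02,.18,.21):
        P=inbox(C,[.57,y-.012,.14],[.72,y+.012,.34]); P=P[abs(P[:,0]-.65)<.04]
        if len(P):
            p=np.polyfit(P[:,0],P[:,2],1); r=P[:,2]-np.polyval(p,P[:,0]); print(n,y,len(P),p,r.std(),np.arctan(p[0]),np.polyval(p,.62))
print(readout.sense()['force'])
E
```

```text
scene -0.05 199 [ 0.7437793 -0.2830036] 0.0021107298923232873 0.6395079556141504 0.17813956052134255
scene -0.02 216 [ 0.41453554 -0.05892231] 0.03290313947065933 0.39297387701433867 0.1980897274542159
scene 0.18 258 [-0.7520331   0.73053821] 0.047746124879632264 -0.6448010210887202 0.26427768740423485
scene 0.21 202 [ 0.74939905 -0.28383388] 0.001991602956530466 0.643116391302367 0.1807935342083813
top -0.05 471 [ 0.75177112 -0.29092496] 0.0024638037585671215 0.6446336653080396 0.17517314201730844
top -0.02 290 [-0.6417656   0.65039196] 0.03981430572145061 -0.570564740085351 0.25249728939805244
top 0.18 110 [-0.33578678  0.49059271] 0.052799663296308794 -0.3239570250054735 0.28240490852279965
top 0.21 488 [ 0.74808872 -0.28641083] 0.002300362266680762 0.6422767700583161 0.17740418325220775
[-0.24535165 -0.13142223  1.30241688]
```

The pane measures 0.640-0.645 rad of slope, so it is at or near closed. I'll press on until the stop shows in the force.

jog_arm(rows=[{"slide": [0, 0, 0.1], "dr": [0, 0, 0], "jaw": 1}, {"slide": [0, 0, 0.1], "dr": [0, 0, 0], "jaw": 1}])

```text
t: 6.88
eef_pos: [0.6204, 0.0815, 0.1845]
orientation: [-0.0, 1.0, 0.006, 0.0]
force: [-0.7, 0.3, 5.2]
width: 0.0004
```

jog_arm(rows=[{"slide": [0, 0, 0.1], "dr": [0, 0, 0], "jaw": 1}, {"slide": [0, 0, 0.1], "dr": [0, 0, 0], "jaw": 1}])

```text
t: 7.05
eef_pos: [0.6206, 0.0815, 0.1842]
orientation: [0.0, 1.0, 0.006, 0.0]
force: [-2.6, -0.1, 10.8]
width: 0.0003
```

jog_arm(rows=[{"slide": [0, 0, 0.1], "dr": [0, 0, 0], "jaw": 1}, {"slide": [0, 0, 0.1], "dr": [0, 0, 0], "jaw": 1}])

```text
t: 7.22
eef_pos: [0.6207, 0.0815, 0.184]
orientation: [0.0, 1.0, 0.006, 0.001]
force: [-4.2, -0.7, 16.5]
width: 0.0003
```

Firm stop: the force climbs at z≈0.184, so the roof is closed. Next I retreat up and back while tilting the tool for the door.

jog_arm(rows=[{"slide": [0, 0, -1.5], "dr": [0, 0, 0], "jaw": 1}, {"slide": [0, 0, -4.5], "dr": [0, 0, 0], "jaw": 1}, {"slide": [0, 0, -8], "dr": [0, 0, 0], "jaw": 1}, {"slide": [-3, 3, -10], "dr": [0, 0.1, 0], "jaw": 1}, {"slide": [-6, 6, -10], "dr": [0, 0.2, 0], "jaw": 1}, {"slide": [-9, 9, -10], "dr": [0, 0.3, 0], "jaw": 1}, {"slide": [-12, 12, -10], "dr": [0, 0.4, 0], "jaw": 1}, {"slide": [-14, 12, -10], "dr": [0, 0.5, 0], "jaw": 1}, {"slide": [-14, 12, -9], "dr": [0, 0.6, 0], "jaw": 1}, {"slide": [-14, 12, -8], "dr": [0, 0.6, 0], "jaw": 1}, {"slide": [-14, 12, -8], "dr": [0, 0.6, 0], "jaw": 1}])

```text
t: 8.13
eef_pos: [0.4809, -0.0477, 0.2809]
orientation: [0.005, 0.963, 0.006, 0.269]
force: [0.5, -0.4, 0.9]
width: 0.0005
```

```bash
python3 - <<'E'
from geo import *
s=readout.sense(); print(s['q'].round(3),s['eef_pos'],s['orientation'].round(3))
for C,n in zip(meas(),('scene','top')):
    for y in(-.05,-.02,.18,.21):
        P=inbox(C,[.57,y-.012,.14],[.70,y+.012,.25]); P=P[abs(P[:,0]-.65)<.04]
        if len(P):
            p=np.polyfit(P[:,0],P[:,2],1); r=P[:,2]-np.polyval(p,P[:,0]); print(n,y,len(P),p,r.std(),np.arctan(p[0]),np.polyval(p,.62))
E
```

```text
[ 0.486  0.098 -0.56   2.422  0.775  0.127 -2.362] [ 0.48088045 -0.04770028  0.28093749] [0.005 0.963 0.006 0.269]
scene -0.05 198 [ 0.75736365 -0.29202497] 0.0021300927946570464 0.6481972126753613 0.1775404929818975
scene -0.02 200 [ 0.75832404 -0.29216656] 0.001967236047821358 0.6488072449826722 0.17799434486687188
scene 0.18 199 [ 0.75143301 -0.28595189] 0.0020120138908023963 0.644417603857288 0.17993657348626407
scene 0.21 200 [ 0.74992467 -0.28454732] 0.002021320189552363 0.6434528966036199 0.18040597473277942
top -0.05 471 [ 0.75309772 -0.29204916] 0.002323342702298625 0.6454807040396238 0.17487142831923846
top -0.02 475 [ 0.75246718 -0.29129379] 0.002296393976537662 0.6450782323068309 0.17523586110929046
top 0.18 486 [ 0.75646865 -0.29220799] 0.0023222005805201428 0.6476282037173283 0.17680256785265697
top 0.21 481 [ 0.75350827 -0.29016277] 0.0024071181601977455 0.6457426255443147 0.17701236043933266
```

The roof still measures closed after release. Descend in front of the door.

jog_arm(rows=[{"slide": [-1.5, 0, 2.5], "dr": [0, -0.02, 0], "jaw": 1}, {"slide": [-3, 0, 5], "dr": [0, -0.05, 0], "jaw": 1}, {"slide": [-4.5, 0, 7.5], "dr": [0, -0.05, 0], "jaw": 1}, {"slide": [-6.2, 0, 10], "dr": [0, -0.05, 0], "jaw": 1}, {"slide": [-7.8, 0, 12.8], "dr": [0, -0.05, 0], "jaw": 1}, {"slide": [-9.4, 0, 15.3], "dr": [0, -0.05, 0], "jaw": 1}, {"slide": [-9.4, 0, 15.3], "dr": [0, -0.05, 0], "jaw": 1}])

```text
t: 8.82
eef_pos: [0.5002, -0.0656, 0.2111]
orientation: [0.0, 0.976, 0.008, 0.218]
force: [-0.0, -0.0, 0.8]
width: 0.0001
```

```bash
python3 - <<'E'
from geo import *
s=readout.sense(); q=s['orientation']; print(s['q'].round(3),s['eef_pos'],q.round(3)); print(R.from_quat([q[1],q[2],q[3],q[0]]).as_matrix().round(3))
meas()
E
python3 -c "
import cv2;a=cv2.imread('pics/top_last.png')[80:330,130:430];cv2.imwrite('pics/c3.png',cv2.resize(a,(0,0),fx=2.4,fy=2.4))"
```

```text
[ 0.335  0.26  -0.375  2.407  1.085  0.107 -2.625] [ 0.50022846 -0.06560829  0.21112321] [0.    0.976 0.008 0.218]
[[ 0.905  0.015  0.425]
 [ 0.015 -1.     0.003]
 [ 0.425  0.003 -0.905]]
```

View pics/c3.png

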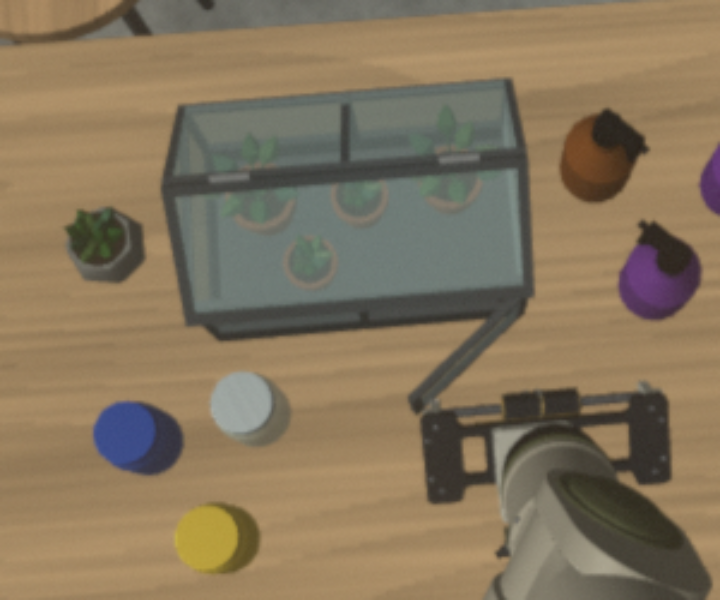

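The top view shows the gripper at crop (550,405), right in front of the open door, whose free edge is at crop (415,402). The roof lies flat. q6 and q7 sit at their limits, so I'll fit the kinematics before going on.

```bash
cat > fk.py <<'E'
from h import *
from scipy.optimize import least_squares
Q=[[1.12128922,.60005512,-.00251606,1.60001943,.00178626,.94285773,-.07976299],[.486,.098,-.56,2.422,.775,.127,-2.362],[.335,.26,-.375,2.407,1.085,.107,-2.625]]
X=[[.26389598,-.67482944,.21785034],[.48088,-.0477,.28094],[.50023,-.06561,.21112]]
O=[[-6.4e-4,.98267,.18536,-1.9e-4],[.005,.963,.006,.269],[0,.976,.008,.218]]
Rz=lambda a:R.from_euler('z',a); Ry=lambda a:R.from_euler('y',a)
def fk(q,p):
    y0,h,a,b,c,e7,ox,s3,s5,s7=p
    M=Rz(y0+q[0]*p[0]/p[0])*Ry(q[1]); x=np.array([0,0,h])+M.apply([ox,0,a])
    M=M*Rz(s3*q[2])*Ry(q[3]); x=x+M.apply([0,0,b]); M=M*Rz(s5*q[4])*Ry(q[5]); x=x+M.apply([0,0,c]); return x,M*Rz(s7*q[6]+e7)
def res(p):
    o=[]
    for q,x,w in zip(Q,X,O):
        xx,M=fk(q,p); o+=list((xx-x)*10)+list((R.from_quat([w[1],w[2],w[3],w[0]]).inv()*M).as_rotvec())
    return o
def fit():
    best=None
    for s in np.ndindex(2,2,2):
        for e in (0,1.57,3.14,-1.57):
            sg=[1-2*k for k in s]; f=lambda v:res([*v,*sg])
            r=least_squares(f,[-2.32,.35,.4,.4,.25,e,0])
            if best is None or r.cost<best[0]: best=(r.cost,[*r.x,*sg])
    return best
if __name__=='__main__':
    c,p=fit(); print(c,np.round(p,3))
    a,b,cc,h=p[2],p[3],p[4],p[1]
    for r,z in((.48,.10),(.50,.10),(.52,.1),(.55,.10),(.61,.10),(.5,.2)):
        for t in(0,.25,.35,.45):
            wr=r-cc*np.sin(t); wz=z+cc*np.cos(t)-h; d2=wr**2+wz**2; c4=(d2-a*a-b*b)/(2*a*b)
            q4=np.arccos(np.clip(c4,-1,1)); q2=np.arctan2(wr,wz)-np.arctan2(b*np.sin(q4),a+b*np.cos(q4)); print(r,z,t,'q2 %.2f q4 %.2f q6 %.2f'%(q2,q4,np.pi-t-q2-q4))
E
python3 fk.py
```

```text
2.828204616372023 [-2.311 -1.242 -0.558  0.13  -2.649  2.188  1.112  1.     1.     1.   ]
0.48 0.1 0 q2 -0.35 q4 3.14 q6 0.35
0.48 0.1 0.25 q2 -0.75 q4 3.14 q6 0.50
0.48 0.1 0.35 q2 -0.88 q4 3.14 q6 0.53
0.48 0.1 0.45 q2 -1.00 q4 3.14 q6 0.55
0.5 0.1 0 q2 -0.37 q4 3.14 q6 0.37
0.5 0.1 0.25 q2 -0.76 q4 3.14 q6 0.51
0.5 0.1 0.35 q2 -0.89 q4 3.14 q6 0.54
0.5 0.1 0.45 q2 -1.01 q4 3.14 q6 0.56
0.52 0.1 0 q2 -0.38 q4 3.14 q6 0.38
0.52 0.1 0.25 q2 -0.77 q4 3.14 q6 0.52
0.52 0.1 0.35 q2 -0.89 q4 3.14 q6 0.54
0.52 0.1 0.45 q2 -1.01 q4 3.14 q6 0.56
0.55 0.1 0 q2 -0.40 q4 3.14 q6 0.40
0.55 0.1 0.25 q2 -0.78 q4 3.14 q6 0.53
0.55 0.1 0.35 q2 -0.90 q4 3.14 q6 0.55
0.55 0.1 0.45 q2 -1.02 q4 3.14 q6 0.57
0.61 0.1 0 q2 -0.44 q4 3.14 q6 0.44
0.61 0.1 0.25 q2 -0.80 q4 3.14 q6 0.55
0.61 0.1 0.35 q2 -0.92 q4 3.14 q6 0.57
0.61 0.1 0.45 q2 -1.04 q4 3.14 q6 0.59
0.5 0.2 0 q2 -0.39 q4 3.14 q6 0.39
0.5 0.2 0.25 q2 -0.80 q4 3.14 q6 0.55
0.5 0.2 0.35 q2 -0.93 q4 3.14 q6 0.58
0.5 0.2 0.45 q2 -1.05 q4 3.14 q6 0.60
```

```bash
python3 - <<'E'
s=open('fk.py').read()
s=s.replace("y0,h,a,b,c,e7,ox,s3,s5,s7=p","y0,h,a,b,c,e7,ox,oy,by,wx,s1,s3,s5,s7=p").replace("Rz(y0+q[0]*p[0]/p[0])","Rz(y0+s1*q[0])").replace("np.array([0,0,h])+M.apply([ox,0,a])","np.array([0,0,h])+Rz(y0+s1*q[0]).apply([0,by,0])+M.apply([ox,0,a])").replace("M.apply([0,0,b])","M.apply([-ox,oy,b])").replace("M.apply([0,0,c])","M.apply([wx,0,c])")
s=s.replace("np.ndindex(2,2,2)","np.ndindex(2,2,2,2)").replace("[-2.32,.35,.4,.4,.25,e,0]","[-1.198-sg[0]*1.121,.35,.4,.4,.25,e,0,0,0,0]")
open('fk.py','w').write(s)
E
python3 fk.py
```

```text
1.2972520993657004e-06 [ 2.000e-03  2.820e-01  6.450e-01  4.410e-01  3.370e-01  1.572e+00
  1.000e-03 -2.800e-02 -3.000e-02 -1.000e-03 -1.000e+00 -1.000e+00
 -1.000e+00 -1.000e+00]
0.48 0.1 0 q2 0.51 q4 2.25 q6 0.39
0.48 0.1 0.25 q2 0.47 q4 2.43 q6 -0.02
0.48 0.1 0.35 q2 0.48 q4 2.51 q6 -0.20
0.48 0.1 0.45 q2 0.51 q4 2.59 q6 -0.41
0.5 0.1 0 q2 0.52 q4 2.20 q6 0.41
0.5 0.1 0.25 q2 0.49 q4 2.39 q6 0.01
0.5 0.1 0.35 q2 0.49 q4 2.47 q6 -0.17
0.5 0.1 0.45 q2 0.52 q4 2.55 q6 -0.37
0.52 0.1 0 q2 0.54 q4 2.16 q6 0.44
0.52 0.1 0.25 q2 0.50 q4 2.35 q6 0.04
0.52 0.1 0.35 q2 0.50 q4 2.42 q6 -0.14
0.52 0.1 0.45 q2 0.52 q4 2.50 q6 -0.33
0.55 0.1 0 q2 0.56 q4 2.09 q6 0.48
0.55 0.1 0.25 q2 0.52 q4 2.28 q6 0.09
0.55 0.1 0.35 q2 0.52 q4 2.36 q6 -0.09
0.55 0.1 0.45 q2 0.53 q4 2.44 q6 -0.28
0.61 0.1 0 q2 0.62 q4 1.96 q6 0.57
0.61 0.1 0.25 q2 0.56 q4 2.15 q6 0.18
0.61 0.1 0.35 q2 0.56 q4 2.23 q6 0.01
0.61 0.1 0.45 q2 0.56 q4 2.31 q6 -0.18
0.5 0.2 0 q2 0.36 q4 2.12 q6 0.66
0.5 0.2 0.25 q2 0.29 q4 2.30 q6 0.31
0.5 0.2 0.35 q2 0.27 q4 2.37 q6 0.15
0.5 0.2 0.45 q2 0.27 q4 2.45 q6 -0.02
```

The fitted kinematics reproduce the readings. Tilting forward at this reach is limited by q6, and q7 is at its end stop. A half turn of the tool about its own axis brings q5 and q7 into mid-range, so I'll do that here in free space.

jog_arm(rows=[{"slide": [0, 0, 0], "dr": [0, 0, -0.12], "jaw": 1}, {"slide": [0, 0, 0], "dr": [0, 0, -0.24], "jaw": 1}, {"slide": [0, 0, 0], "dr": [0, 0, -0.36], "jaw": 1}, {"slide": [0, 0, 0], "dr": [0, 0, -0.48], "jaw": 1}, {"slide": [0, 0, 0], "dr": [0, 0, -0.6], "jaw": 1}, {"slide": [0, 0, 0], "dr": [0, 0, -0.72], "jaw": 1}, {"slide": [0, 0, 0], "dr": [0, 0, -0.84], "jaw": 1}, {"slide": [0, 0, 0], "dr": [0, 0, -0.96], "jaw": 1}, {"slide": [0, 0, 0], "dr": [0, 0, -1.05], "jaw": 1}])

```text
t: 9.67
eef_pos: [0.4995, -0.0656, 0.2115]
orientation: [0.11, 0.839, 0.498, 0.188]
force: [0.9, -0.6, -0.1]
width: 0.0005
```

```bash
cat > st.py <<'E'
from h import *
s=readout.sense(); q=s['orientation']; print(s['t'],s['q'].round(3),s['eef_pos'].round(4),s['force'].round(1)); print(R.from_quat([q[1],q[2],q[3],q[0]]).as_matrix().round(3))
E
python3 st.py
```

```text
9.6667 [ 0.539  0.289 -0.63   2.398  1.244  0.19  -1.729] [ 0.4995 -0.0656  0.2115] [ 0.9 -0.6 -0.1]
[[ 0.433  0.795  0.426]
 [ 0.878 -0.479  0.003]
 [ 0.206  0.373 -0.905]]
```

Works as predicted. Continue the turn.

jog_arm(rows=[{"slide": [0, 0, 0], "dr": [0, 0, -0.12], "jaw": 1}, {"slide": [0, 0, 0], "dr": [0, 0, -0.24], "jaw": 1}, {"slide": [0, 0, 0], "dr": [0, 0, -0.36], "jaw": 1}, {"slide": [0, 0, 0], "dr": [0, 0, -0.48], "jaw": 1}, {"slide": [0, 0, 0], "dr": [0, 0, -0.6], "jaw": 1}, {"slide": [0, 0, 0], "dr": [0, 0, -0.72], "jaw": 1}, {"slide": [0, 0, 0], "dr": [0, 0, -0.84], "jaw": 1}, {"slide": [0, 0, 0], "dr": [0, 0, -0.96], "jaw": 1}, {"slide": [0, 0, 0], "dr": [0, 0, -1.05], "jaw": 1}])

```text
t: 10.42
eef_pos: [0.4994, -0.0656, 0.2114]
orientation: [0.19, 0.476, 0.852, 0.108]
force: [0.1, 0.3, -0.2]
width: 0.0003
```

jog_arm(rows=[{"slide": [0, 0, 0], "dr": [0, 0, -0.12], "jaw": 1}, {"slide": [0, 0, 0], "dr": [0, 0, -0.24], "jaw": 1}, {"slide": [0, 0, 0], "dr": [0, 0, -0.36], "jaw": 1}, {"slide": [0, 0, 0], "dr": [0, 0, -0.48], "jaw": 1}, {"slide": [0, 0, 0], "dr": [0, 0, -0.6], "jaw": 1}, {"slide": [0, 0, 0], "dr": [0, 0, -0.72], "jaw": 1}, {"slide": [0, 0, 0], "dr": [0, 0, -0.84], "jaw": 1}, {"slide": [0, 0, 0], "dr": [0, 0, -0.96], "jaw": 1}, {"slide": [0, 0, 0], "dr": [0, 0, -1.04], "jaw": 1}, {"slide": [0, 0, 0], "dr": [0, 0, -1.04], "jaw": 1}])

```text
t: 11.25
eef_pos: [0.4994, -0.0656, 0.2113]
orientation: [0.218, -0.009, 0.976, -0.001]
force: [-0.8, -0.5, 0.3]
width: 0.0006
```

```bash
python3 st.py
```

```text
11.25 [ 0.763  0.354 -0.93   2.387  1.328  0.319  0.272] [ 0.4994 -0.0656  0.2113] [-0.8 -0.5  0.3]
[[-0.905 -0.016  0.425]
 [-0.017  1.     0.003]
 [-0.425 -0.005 -0.905]]
```

jog_arm(rows=[{"slide": [0.8, 0.6, 1.7], "dr": [0, 0, 0], "jaw": 1}, {"slide": [1.6, 1.2, 3.4], "dr": [0, 0, 0], "jaw": 1}, {"slide": [2.4, 1.8, 5.1], "dr": [0, 0, 0], "jaw": 1}, {"slide": [3.1, 2.4, 6.8], "dr": [0, 0, 0], "jaw": 1}, {"slide": [3.9, 3, 8.5], "dr": [0, 0, 0], "jaw": 1}, {"slide": [4.7, 3.5, 10.1], "dr": [0, 0, 0], "jaw": 1}, {"slide": [4.7, 3.5, 10.1], "dr": [0, 0, 0], "jaw": 1}])

```text
t: 11.83
eef_pos: [0.4985, -0.0296, 0.0967]
orientation: [0.216, -0.006, 0.976, 0.002]
force: [-1.3, 0.1, -0.4]
width: 0.0004
```

```bash
python3 st.py
```

```text
11.8333 [ 0.597  0.681 -0.986  2.51   1.983  0.667 -0.478] [ 0.4985 -0.0296  0.0967] [-1.3  0.1 -0.4]
[[-0.907 -0.012  0.421]
 [-0.011  1.     0.006]
 [-0.421  0.001 -0.907]]
```

jog_arm(rows=[{"slide": [-0.6, 0.4, 0.3], "dr": [0, 0, 0], "jaw": 1}, {"slide": [-1.2, 0.8, 0.6], "dr": [0, 0, 0], "jaw": 1}, {"slide": [-1.8, 1.2, 0.8], "dr": [0, 0, 0], "jaw": 1}, {"slide": [-2.4, 1.6, 1.1], "dr": [0, 0, 0], "jaw": 1}, {"slide": [-2.8, 1.9, 1.3], "dr": [0, 0, 0], "jaw": 1}, {"slide": [-3.2, 2.1, 1.5], "dr": [0, 0, 0], "jaw": 1}, {"slide": [-3.6, 2.4, 1.7], "dr": [0, 0, 0], "jaw": 1}, {"slide": [-4, 2.6, 1.9], "dr": [0, 0, 0], "jaw": 1}, {"slide": [-4.4, 2.9, 2], "dr": [0, 0, 0], "jaw": 1}, {"slide": [-4.8, 3.2, 2.2], "dr": [0, 0, 0], "jaw": 1}, {"slide": [-5.2, 3.4, 2.4], "dr": [0, 0, 0], "jaw": 1}, {"slide": [-5.6, 3.7, 2.6], "dr": [0, 0, 0], "jaw": 1}])

```text
t: 12.83
eef_pos: [0.5611, 0.0077, 0.0995]
orientation: [0.218, -0.007, 0.976, 0.0]
force: [-0.3, -0.8, 0.8]
width: 0.0004
```

```bash
python3 st.py; python3 - <<'E'
from geo import *
meas()
i=cv2.imread('pics/top_last.png')[80:280,150:420]; cv2.imwrite('pics/c4.png',cv2.resize(i,(0,0),fx=2.8,fy=2.8))
E
```

```text
12.8333 [ 0.485  0.69  -0.932  2.378  1.86   0.643 -0.374] [0.5611 0.0077 0.0995] [-0.3 -0.8  0.8]
[[-0.905 -0.014  0.425]
 [-0.014  1.     0.004]
 [-0.425 -0.003 -0.905]]
```

View pics/c4.png

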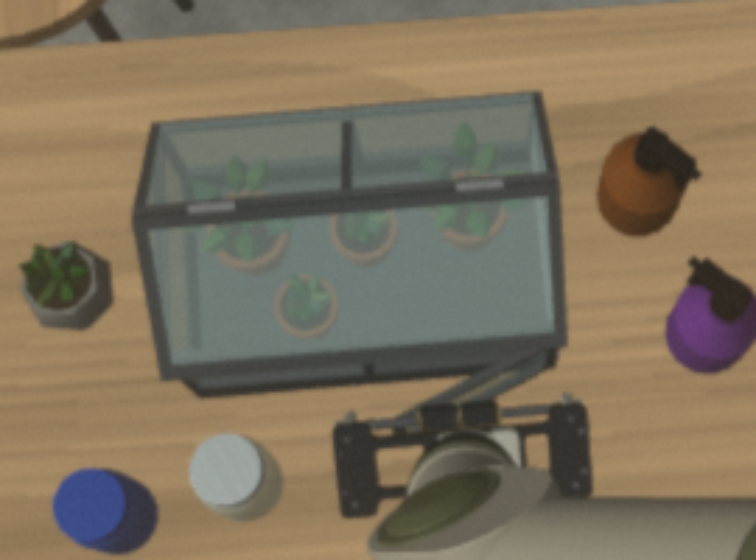

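The top crop shows the gripper at (460,415) pushing the door, whose free edge is at (405,415). The door is about half closed. The jar at (228,470) and the other objects are clear.

jog_arm(rows=[{"slide": [-0.35, 0.25, 0.16], "dr": [0, 0, 0], "jaw": 1}, {"slide": [-0.7, 0.5, 0.33], "dr": [0, 0, 0], "jaw": 1}, {"slide": [-1.05, 0.75, 0.5], "dr": [0, 0, 0], "jaw": 1}, {"slide": [-1.4, 1, 0.66], "dr": [0, 0, 0], "jaw": 1}, {"slide": [-1.7, 1.2, 0.8], "dr": [0, 0, 0], "jaw": 1}, {"slide": [-2, 1.4, 0.94], "dr": [0, 0, 0], "jaw": 1}, {"slide": [-2.3, 1.6, 1.08], "dr": [0, 0, 0], "jaw": 1}, {"slide": [-2.6, 1.8, 1.22], "dr": [0, 0, 0], "jaw": 1}, {"slide": [-2.8, 2, 1.3], "dr": [0, 0, 0], "jaw": 1}, {"slide": [-3, 2.2, 1.4], "dr": [0, 0, 0], "jaw": 1}])

```text
t: 13.77
eef_pos: [0.5938, 0.0303, 0.0996]
orientation: [0.218, -0.007, 0.976, 0.0]
force: [-1.0, -1.1, -0.1]
width: 0.0005
```

```bash
cat > dr.py <<'E'
from geo import *
import sys
s=readout.sense(); print(s['t'],s['q'].round(2),s['eef_pos'].round(4),s['force'].round(1))
C=meas()[1]
for lo,hi in((.05,.08),(.08,.11),(.11,.14),(.14,.158)):
    D=inbox(C,[.53,-.078,lo],[.65,.07,hi])
    if len(D)>15: p=np.polyfit(D[:,1],D[:,0],1); print(lo,len(D),p,D[:,0].min(),np.percentile(D[:,0],[5,50,95]),D[D[:,0].argmin()])
E
python3 dr.py
```

```text
13.7667 [ 0.43  0.7  -0.91  2.3   1.79  0.64 -0.32] [0.5938 0.0303 0.0996] [-1.  -1.1 -0.1]
0.08 66 [-0.05370867  0.60721869] 0.6048426993506572 [0.60725996 0.60941011 0.61149745] [0.6048427  0.031383   0.10814894]
0.11 86 [-0.06356114  0.60651722] 0.6003894792214035 [0.6013003  0.60829897 0.61042425] [0.60038948 0.06704604 0.13193728]
0.14 47 [-0.04587934  0.60409469] 0.5865239750890161 [0.60034975 0.60249103 0.60468895] [0.58652398 0.03141584 0.14208457]
```

jog_arm(rows=[{"slide": [-0.1, 0.05, 0.05], "dr": [0, 0, 0], "jaw": 1}, {"slide": [-0.2, 0.1, 0.09], "dr": [0, 0, 0], "jaw": 1}, {"slide": [-0.3, 0.1, 0.14], "dr": [0, 0, 0], "jaw": 1}, {"slide": [-0.4, 0.1, 0.19], "dr": [0, 0, 0], "jaw": 1}, {"slide": [-0.4, 0.1, 0.19], "dr": [0, 0, 0], "jaw": 1}])

```text
t: 14.28
eef_pos: [0.5982, 0.0312, 0.0996]
orientation: [0.218, -0.007, 0.976, 0.0]
force: [-1.0, -0.9, -0.5]
width: 0.0004
```

jog_arm(rows=[{"slide": [-0.1, 0, 0.05], "dr": [0, 0, 0], "jaw": 1}, {"slide": [-0.18, 0, 0.08], "dr": [0, 0, 0], "jaw": 1}, {"slide": [-0.18, 0, 0.08], "dr": [0, 0, 0], "jaw": 1}])

```text
t: 14.53
eef_pos: [0.5999, 0.0313, 0.0995]
orientation: [0.218, -0.007, 0.976, 0.0]
force: [-1.9, 0.0, 0.4]
width: 0.0007
```

```bash
python3 dr.py
```

```text
14.5333 [ 0.42  0.71 -0.9   2.29  1.78  0.64 -0.3 ] [0.5999 0.0313 0.0995] [-1.9  0.   0.4]
0.05 20 [-0.01289959  0.60931138] 0.6081706552236821 [0.60873229 0.60958473 0.61073861] [0.60817066 0.06913245 0.05732089]
0.08 31 [-0.0064912   0.61090809] 0.6092769520656666 [0.60962622 0.61103765 0.61261948] [ 0.60927695 -0.07335209  0.1057917 ]
0.11 41 [-0.01318176  0.61038631] 0.6074346364099364 [0.60842086 0.61087627 0.61228804] [0.60743464 0.0666624  0.13127329]
```

Near closed: the slope is -0.013, which matches the case yaw. I'll keep going in millimetre steps until the stop shows.

jog_arm(rows=[{"slide": [-0.07, 0, 0.03], "dr": [0, 0, 0], "jaw": 1}, {"slide": [-0.07, 0, 0.03], "dr": [0, 0, 0], "jaw": 1}])

```text
t: 14.8
eef_pos: [0.6001, 0.0313, 0.0994]
orientation: [0.217, -0.008, 0.976, 0.0]
force: [-3.7, 0.2, 1.8]
width: 0.0005
```

jog_arm(rows=[{"slide": [-0.07, 0, 0.03], "dr": [0, 0, 0], "jaw": 1}, {"slide": [-0.07, 0, 0.03], "dr": [0, 0, 0], "jaw": 1}])

```text
t: 14.97
eef_pos: [0.6003, 0.0314, 0.0993]
orientation: [0.217, -0.008, 0.976, 0.0]
force: [-7.7, 1.7, 4.3]
width: 0.0006
```

jog_arm(rows=[{"slide": [-0.07, 0, 0.03], "dr": [0, 0, 0], "jaw": 1}, {"slide": [-0.07, 0, 0.03], "dr": [0, 0, 0], "jaw": 1}])

```text
t: 15.13
eef_pos: [0.6005, 0.0314, 0.0993]
orientation: [0.217, -0.008, 0.976, 0.0]
force: [-10.0, 0.6, 6.1]
width: 0.0007
```

Firm stop on the door at about 10 N, with the tip no longer advancing. Retreat straight back and check.

jog_arm(rows=[{"slide": [0.5, 0, -0.23], "dr": [0, 0, 0], "jaw": 1}, {"slide": [1.5, 0, -0.7], "dr": [0, 0, 0], "jaw": 1}, {"slide": [3, 0, -1.4], "dr": [0, 0, 0], "jaw": 1}, {"slide": [4.5, -0.5, -2.1], "dr": [0, 0, 0], "jaw": 1}, {"slide": [6, -1, -3], "dr": [0, 0, 0], "jaw": 1}, {"slide": [7, -1.5, -5], "dr": [0, 0, 0], "jaw": 1}, {"slide": [7, -2, -8], "dr": [0, 0, 0], "jaw": 1}, {"slide": [6.5, -2.5, -11], "dr": [0, 0, 0], "jaw": 1}, {"slide": [6, -3, -13], "dr": [0, 0, 0], "jaw": 1}, {"slide": [6, -3, -13], "dr": [0, 0, 0], "jaw": 1}])

```text
t: 15.97
eef_pos: [0.494, -0.001, 0.1959]
orientation: [0.221, -0.007, 0.975, -0.001]
force: [-0.7, -0.2, -0.2]
width: 0.0003
```

```bash
python3 dr.py; python3 - <<'E'
from geo import *
i=cv2.imread('pics/top_last.png'); cv2.imwrite('pics/c5.png',cv2.resize(i[80:330,130:430],(0,0),fx=2.4,fy=2.4))
A=meas('0'); B=meas()
for a,b,n in zip(A,B,('scene','top')):
    for nm,lo,hi in (('jar',[.47,.15,.085],[.58,.24,.125]),('pot',[.67,.28,.04],[.77,.39,.12]),('mist',[.70,-.21,.05],[.84,-.11,.17]),('back',[.78,-.08,.1],[.83,.25,.2]),('ridge',[.705,-.1,.235],[.75,.26,.26])):
        p,q=inbox(a,lo,hi),inbox(b,lo,hi); print(n,nm,len(p),len(q),(np.median(q,0)-np.median(p,0)).round(4))
    for y in(-.05,0,.1,.2):
        P=inbox(b,[.61,y-.015,.14],[.69,y+.015,.26])
        if len(P): print(' roof slope',y,np.arctan(np.polyfit(P[:,0],P[:,2],1)[0]).round(4))
    D=inbox(b,[.585,-.07,.05],[.625,.06,.15]); print(' door',len(D),np.polyfit(D[:,1],D[:,0],1)); D=inbox(b,[.585,.1,.05],[.625,.22,.15]); print(' leftfront',len(D),np.polyfit(D[:,1],D[:,0],1) if len(D)>9 else '')
E
```

```text
15.9667 [ 0.57  0.38 -0.94  2.43  1.53  0.42 -0.11] [ 0.494  -0.001   0.1959] [-0.7 -0.2 -0.2]
0.05 190 [-0.00969889  0.61023718] 0.6074805053270171 [0.60828284 0.61036715 0.61184687] [0.60748051 0.02579022 0.05670497]
0.08 171 [-0.01073889  0.61074223] 0.6074256464935354 [0.60935992 0.61086577 0.61208833] [0.60742565 0.06588571 0.10824539]
0.11 70 [-0.00691731  0.61045703] 0.6078601520940279 [0.60891775 0.61055524 0.61173429] [0.60786015 0.06677061 0.12926024]
scene jar 68 333 [ 0.0225 -0.0016  0.    ]
scene pot 528 532 [-0.0002  0.0001 -0.0001]
scene mist 628 629 [-0.0001  0.0002  0.0001]
scene back 1977 1976 [ 0.0002  0.0001 -0.    ]
scene ridge 819 722 [-0.0004  0.0047 -0.0053]
 roof slope -0.05 0.6461
 roof slope 0 0.6373
 roof slope 0.1 0.6385
 roof slope 0.2 0.6418Traceback (most recent call last):
  File "<stdin>", line 10, in <module>
    raise TypeError("expected non-empty vector for x")
TypeError: expected non-empty vector for x
```

View pics/c5.png

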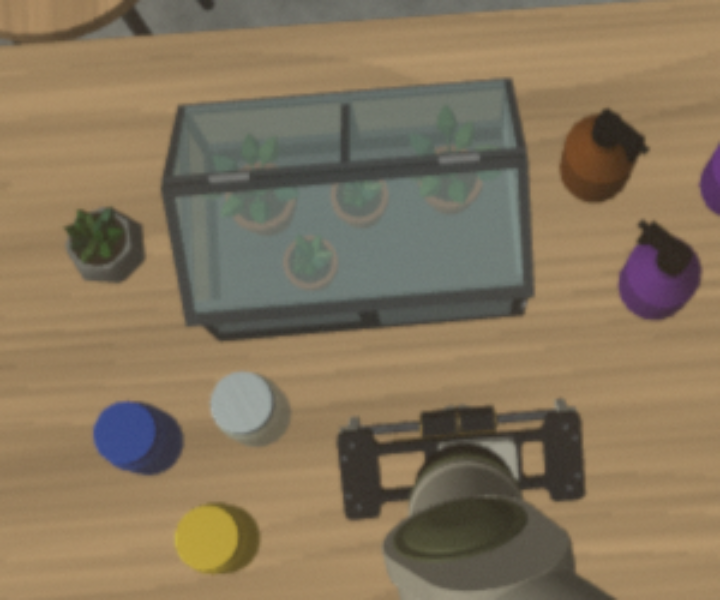

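The top crop shows the roof flat, the door flush along the front ((365,318)-(520,305)), everything standing in place and the gripper clear. One numeric check from the top view, then hand in.

```bash
python3 - <<'E'
from geo import *
a=meas('0')[1]; b=meas()[1]
p,q=[inbox(x,[.47,.15,.095],[.58,.24,.125]) for x in(a,b)]; print('jar',len(p),len(q),np.median(q,0)-np.median(p,0))
for nm,lo,hi in(('door',[.585,-.07,.05],[.625,.06,.14]),('left',[.585,.10,.05],[.625,.22,.14])):
    D=inbox(b,lo,hi)
    if len(D)>9: print(nm,len(D),np.polyfit(D[:,1],D[:,0],1),np.median(D,0))
yy=np.arange(-.06,.23,.02); e=[np.percentile(inbox(b,[.58,y-.01,.15],[.7,y+.01,.25])[:,0],1) for y in yy]; print('roof edge line',np.polyfit(yy,e,1))
for y in(-.05,0,.1,.2):
    P=inbox(b,[.61,y-.015,.14],[.69,y+.015,.26]); print('roof',np.arctan(np.polyfit(P[:,0],P[:,2],1)[0]).round(3))
order.job_done()
E
```

```text
jar 540 541 [1.22257664e-04 1.75860141e-04 5.55439396e-05]
door 384 [-0.00782953  0.61061667] [ 0.61082878 -0.00593936  0.08340076]
left 133 [-0.01177966  0.61941212] [0.61752278 0.15855203 0.06622973]
roof edge line [-0.01184819  0.60299807]
roof 0.642
roof 0.646
roof 0.643
roof 0.643
the job is handed in; nothing more can be done
```

The plant case is shut. I pushed the roof pane down first and then the door home, both with the closed fingertips only. The job was handed in at about 16 s of the 54 s, with the gripper well clear.

- **Roof:** it lies at 0.642–0.646 rad of slope, against 0.64 when closed. The force rose to about 16 N on the firm stop with the tip no longer advancing.
- **Door:** its line agrees with the case front to about 0.004 rad, which is within measuring noise. The force rose to about 10 N on the stop.
- **Case and loose things:** the case, pot, jar and mister all measured within 0.3 mm of where they started.

Two checks disagreed:

- **Jar:** the scene camera suggested a 22 mm shift, but the open roof pane had hidden the jar in its first picture. The top view shows a shift of only about 0.2 mm.
- **Joint limits:** while I was tilting for the door, joint 6 briefly read 0.107 rad, just under its stated limit of 0.11. Joint 7 reached −2.625, close to its limit of −2.63. I turned the tool half round to move both away from their limits. I can't tell whether the 0.107 reading counts as passing the range.

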